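# Shift the hatch of the bench well and stow the V-block

### The job

Lift the recessed hatch off its seat, slide it along its channels to the other bay (the one holding the stack of plates) and lower it flat into the seat there. Then put the steel V-block into the bay you have uncovered, set down on its base on the bay's floor rather than dropped. Leave the plates, hammer, grinding disc and angle-iron offcut alone.

Things in the scene. Friction and masses are not known exactly. Their poses are not given: they have to be found in the camera images.
- well: Grey steel two-bay bench well fixed to the bench, 328 x 184 x 92 mm. Origin: centre of its underside, on the bench; x axis along the channels (slide direction), z up. Equal bays centred at x = +82 mm (hatch over it at the start) and -82 mm (open, holds the plates), 120 mm (x) by 140 mm inside, floor at z = 6 mm. Around each is a seat at z = 60 mm in a recess 148 by 168 mm.
- sill (a point): Middle of the top of the sill between the two recesses (well x = 0, y = 0, z = 69 mm). It is 16 mm wide along x and 9 mm higher than the seats, so the hatch must rise more than 9 mm before it can slide.
- lip (a point): Middle of the top of the lip along the well's +y side (well x = 0, y = 83 mm, z = 92 mm); the -y side has another. Lips overhang the channels by 10 mm, underside at z = 88 mm, 148 mm gap between them: the hatch can rise at most 22 mm and cannot be taken out. End walls up to z = 88 mm stop the slide.
- bay_covered (a point): Centre of the floor of the bay that the hatch covers at the start (well x = +82 mm, z = 6 mm). Axes as the well's.
- bay_full (a point): Centre of the floor of the other bay, which holds the plates (well x = -82 mm, z = 6 mm). Axes as the well's.
- hatch_bar (a point): Centre of the hatch's dark bar handle: 104 mm long (y, across the slide), 14 mm wide (x, pinch across this), 20 mm tall, on end posts 80 mm apart, 25 mm clear above the plate. Hatch: loose aluminium tread plate 140 x 160 x 6 mm, 0.35 to 0.6 kg, underside 41 mm below this point, 4 mm play all round in its recess, axes as the well's. Seated, this point is 101 mm above the bench.
- vblock_center (a point): Centre (25 mm above its base) of a loose plain steel V-block standing on the bench: 90 mm long (x axis), 40 mm wide (y axis, grip it across this), 50 mm high (z up), with a V groove 24 mm wide and 12 mm deep along the middle of its top; about 0.5 to 0.8 kg.
- plates_center (a point): Centre of the stack of square steel base plates (104 x 104 mm, 36 mm high in all, one piece) lying in the open bay; leave it there.
- hammer_mid (a point): Bystander: a hammer with a wooden handle, about 260 mm long, lying on the bench; point near its middle, x axis along the handle.
- disc: Bystander: a dark grinding disc, 115 mm in diameter, 9 mm thick, lying flat; origin at the centre of its underside.
- angle: Bystander: an offcut of angle iron, 120 x 50 x 50 mm, on the bench; origin at the centre of its underside, x along its length.
Mind the look-alikes: they are no part of the job. What is shaped like the part that bears hatch_bar but blue or purple is not meant.

How it is judged:
By the outcome, as a careful person would: the job done as asked, in the order asked, and still so for the second after the job is handed in, with the robot touching nothing.
It also fails if it takes over 58 s, if anything falls off the work surface, if the arm or the gripper's body presses on something with over 40 N, if the wrist force passes 120 N, or if a joint passes its speed limit or range.

### The arm

A 7-joint arm with a two-finger parallel gripper is mounted at the origin on the work surface. World frame = base frame: x ahead of the robot, y to its left, z up, the work surface at z = 0. Lengths are in mm, angles in rad, forces in N, time in s.
With the tool pointing down it reaches from about 400 to 875 mm from the base axis. Payload 4.4 kg.
Tool frame: the origin (TCP) lies midway between the tips of the shut fingers; the grasp point (between the pads) lies 19 mm behind it; z points along the fingers, y is the line along which they close (so a half turn about z gives the same grasp; the last joint's range is limited). The gripper opens to 85 mm and grips with 20 to 120 N. Pads are 22 mm wide; open, the fingers measure 114 mm over their backs; the gripper's body (76 mm by 85 mm) begins 54 mm behind the grasp point. The pads swing forward as they close: fully open they stand 13 mm farther back than shut.
Start: joints at [-1.266, 0.628, 0.038, 1.517, -0.027, 0.996, -0.02], TCP at [235.512, 605.848, 231.313] pointing down, gripper open.
Joint ranges: [-3.06, 3.06], [-0.37, 2.12], [-1.25, 1.32], [0.18, 2.47], [-1.1, 4.24], [0.23, 1.98], [-2.94, 2.94]. Speed limits (rad/s): [2.57, 2.57, 3.14, 3.14, 3.14, 3.14, 3.14].

### API

Orientations are given as [roll, pitch, yaw] about the fixed x, y, z axes, in that order (R = Rz(yaw) Ry(pitch) Rx(roll)).
In Python, from cell import telemetry, eyes, ctrl, finder gives the robot as it stands.
- The arm moves only by the tool move_arm, never from a script. Its argument "steps" is a list of rows, each a list of 7 numbers: the turn, a rotation vector about the world's x, y, z in degrees, then the shift along the world's x, y, z in m, then the finger opening in m, from 0 to 0.0854. A call has 1 to 5 rows; each row shifts and turns the commanded pose from where the row before left it; what a row does not reach is not made up. A row lasts 1/10 s, in which the tool goes at most 50 mm and 8.59 degrees, less where a joint would pass 70% of its speed; a pose out of reach is approached as far as the arm can. A call with a gripper value outside its range is refused whole. The fingers move at their own pace and stop on an object; the grip force is fixed at half the most. Time passes only in rows, so rows that do not move let the fingers close. It gives the time, the measured TCP pose, the force, the opening and the grip force at its end, in the units of the state.
- telemetry.read_state(): the state, without advancing time (a new reading comes with each control period).
- eyes.get_image(name): name is "scene" or "top"; returns (picture, depth): 480x640x3 uint8, blue, green, red; 480x640 float32, mm along the optical axis (not along the pixel's ray), 0 where there is no reading.
- eyes.calibration(name): a dict with "fx", "fy", "cx", "cy" (pixels), "position" and "attitude" of the camera in the world. Camera axes: x right, y down, z forward; pixel columns grow to the right and rows downward; lengths in mm; the calibration is good to about 2 mm. A picture is of the moment at which its call begins. calibration takes no time and is no camera call.
- ctrl.finish_job(): hands the job in; it is judged then, once.
Trained networks look in the newest picture that a camera, given by its name, has taken for a name from the list of things; names that differ only in an ending like _2 or _b are one class to them, and where a whole thing is asked for, a point or a joint stands for the part that bears it (a point fixed in the world has none). Each returns a list of dicts, best first, with "confidence" (0 to 1); they miss things now and then, are a little off and sometimes report something else, mostly with a low value. They report only what shows in the picture. A call takes as long as a camera call. They do not tell look-alikes from the thing itself.
- finder.boxes_of(camera, name): "location" ([x, y, z] in mm, in the coordinates of the camera as it stood for that picture, good to about 4 mm: the middle of the surface that is visible of it).
- finder.cut_out(camera, name): "mask" (480x640 bool, what is visible of it).
- finder.pinpoint(camera, name): "location" ([x, y, z] in mm, in the coordinates of the camera as it stood for that picture, good to about 4 mm: a listed point, or the origin of a listed thing).
The state is a dict: "clock": time; "qpos": joint angles; "qd": joint speeds; "tau": joint torques, N m; "eef_pos": TCP position; "tool_rot": TCP orientation; "force": force on the tool from outside, world axes, zero at the start; "torque": the same for the moment, N m; "width": finger opening in mm; "gripper_force": force on a finger pad.
Only numpy, scipy, OpenCV 4.12 (cv2) and the standard library are available. Lean on these libraries where they do the work, as an engineer would, in place of code of your own. Each camera call takes 0.05 s, during which the arm holds its last target. There are 200 camera calls.

## Working session

There is one attempt and no reset: what is moved stays moved. The work goes in short steps, Python scripts to look and compute and a tool call to move; the robot and the scene stay as the last step left them, time stands still between calls to the robot, and variables do not carry over. Pictures are saved under pics/ and viewed, at most 10 in all, crops included, and the job is handed in when it is done.

Besides the shell and the picture viewer there is one more tool, called after ">>>" as name(argument=value, ...) on one line, values as JSON. move_arm: Moves the arm, as the interface text tells. Its arguments: {"type":"object","properties":{"steps":{"type":"array"}},"required":["steps"]}

```bash
mkdir -p pics
cat > h.py <<'E'
import numpy as np,cv2
from scipy.spatial.transform import Rotation as R
from cell import telemetry,eyes,ctrl,finder
def T(c):
    k=eyes.calibration(c); a=np.array(k["attitude"],float)
    M=a if a.shape==(3,3) else R.from_euler('xyz',a).as_matrix()
    return k,M,np.array(k["position"],float)
def w(c,p):
    k,M,t=T(c); return M@np.array(p)+t
def px(c,p):
    k=T(c)[0]; return (round(k["fx"]*p[0]/p[2]+k["cx"]),round(k["fy"]*p[1]/p[2]+k["cy"]))
def cloud(c,d):
    k,M,t=T(c); v,u=np.mgrid[:480,:640]
    P=np.stack([(u-k["cx"])/k["fx"]*d,(v-k["cy"])/k["fy"]*d,d],-1)
    return P@M.T+t
E
python3 - <<'E'
from h import *
ims=[]
for c in("scene","top"):
    im,d=eyes.get_image(c); print(c,eyes.calibration(c)); cv2.imwrite(f"pics/{c}0.png",im)
    np.savez(f"{c}0.npz",im=im,d=d)
    for n in "well sill lip bay_covered bay_full hatch_bar vblock_center plates_center hammer_mid disc angle".split():
        for r in finder.pinpoint(c,n)[:4]: print(c,n,round(r["confidence"],2),px(c,r["location"]),w(c,r["location"]).round(), {k:v for k,v in r.items() if k not in("confidence","location")})
print(telemetry.read_state())
E
```

```text
scene {'fx': 583.5139454888288, 'fy': 583.5139454888288, 'cx': 316.59347641074834, 'cy': 238.48303879632718, 'position': array([1224.93758188,  510.1054922 , 1329.9567287 ]), 'attitude': array([-2.53829044,  0.0070793 ,  2.22845389])}
scene well 0.69 (302, 264) [597. -36.   3.] {}
scene sill 0.72 (299, 252) [604. -39.  68.] {}
scene sill 0.54 (242, 144) [ 372. -452.   13.] {}
scene sill 0.38 (180, 206) [ 655. -440.    0.] {}
scene sill 0.21 (301, 264) [599. -37.   3.] {}
scene lip 0.73 (274, 230) [ 604. -121.   97.] {}
scene lip 0.18 (300, 252) [601. -36.  66.] {}
scene hatch_bar 0.76 (281, 168) [ 398. -272.   47.] {}
scene hatch_bar 0.73 (418, 228) [334. 157.  44.] {}
scene hatch_bar 0.68 (320, 371) [818. 193.  41.] {}
scene hatch_bar 0.67 (315, 222) [524. -48. 104.] {}
scene vblock_center 0.82 (442, 297) [469. 317.  25.] {}
scene vblock_center 0.47 (242, 145) [ 375. -450.   12.] {}
scene vblock_center 0.39 (316, 222) [521. -48. 101.] {}
scene vblock_center 0.16 (274, 229) [ 603. -121.   97.] {}
scene plates_center 0.74 (281, 281) [682. -38.  26.] {}
scene plates_center 0.24 (408, 3
[... 1062 characters left out ...]
.2, 'qpos': array([-1.26582007,  0.62834452,  0.03849315,  1.51740384, -0.02699786,
        0.99625391, -0.01999178]), 'qd': array([-1.44238192e-03, -1.25749290e-06, -1.33463064e-03,  1.03712640e-03,
       -1.00123724e-03,  9.89897728e-04,  2.97850915e-04]), 'tau': array([ 1.14948209e-03, -5.63279951e+01,  1.22598957e+00, -1.93778604e+01,
        1.08493346e-02,  1.77214857e-03, -1.02103456e-05]), 'eef_pos': array([235.50346431, 605.87253449, 231.3480528 ]), 'tool_rot': array([ 3.14148509e+00, -4.31958334e-05,  2.77080622e+00]), 'force': array([-0.4882421 , -0.57013488,  0.16620106]), 'torque': array([-0.00638561,  0.00277617, -0.00628073]), 'gripper_force': 0.0, 'width': 85.36171167468537}
```

Run:
```python
from h import *
for c in("top","scene"):
    z=np.load(f"{c}0.npz"); P=cloud(c,z["d"]); ok=z["d"]>0
    def box(m,s):
        q=P[m&ok][:,:2].astype(np.float32); r=cv2.minAreaRect(q); print(c,s,len(q),np.round(r[0],1),np.round(r[1],1),round(r[2],2),"z",np.median(P[m&ok][:,2]).round(1))
    def near(x,y,rad): return np.hypot(P[...,0]-x,P[...,1]-y)<rad
    Z=P[...,2]
    box(near(600,-38,200)&(Z>84)&(Z<97),"lips")
    box(near(520,-43,75)&(Z>100)&(Z<120),"bar")
    box(near(466,315,75)&(Z>42)&(Z<58),"vb")
    m=near(466,315,75)&(Z>34)&(Z<41)
    if c=="top": box(m,"groove")
t=np.load("top0.npz")["im"]; s=np.load("scene0.npz")["im"]
a=cv2.resize(t[140:340,170:450],None,fx=2.8,fy=2.8)[:, :784]
cv2.imwrite("pics/a.png",a)
```

```text
top lips 1468 [597.  -35.8] [328.4 184.1] 1.86 z 90.2
top bar 184 [516.8 -40.3] [ 15.  100.3] 1.7 z 109.4
top vb 311 [460.8 319.6] [41.7 90.1] 55.44 z 47.3
top groove 98 [461.8 319.9] [42.7 89.4] 56.28 z 38.4
scene lips 2029 [600.4 -38.4] [332.6 187.9] 2.09 z 92.0
scene bar 245 [521.6 -41.8] [ 17.6 105.9] 2.58 z 111.1
scene vb 501 [464.9 317.1] [44.4 93.8] 56.44 z 48.9
```

View pics/scene0.png

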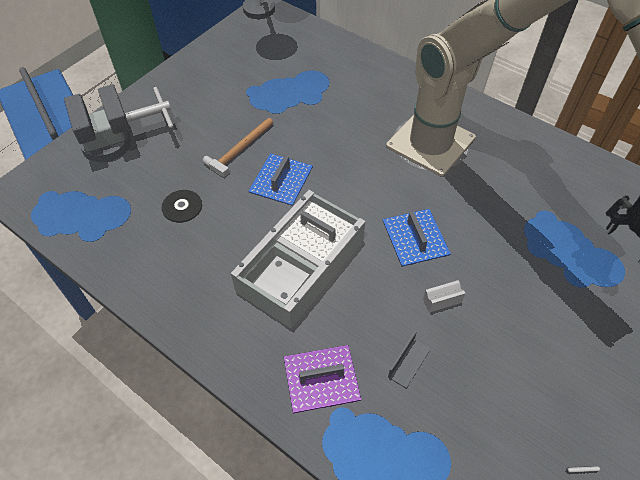

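View pics/a.png

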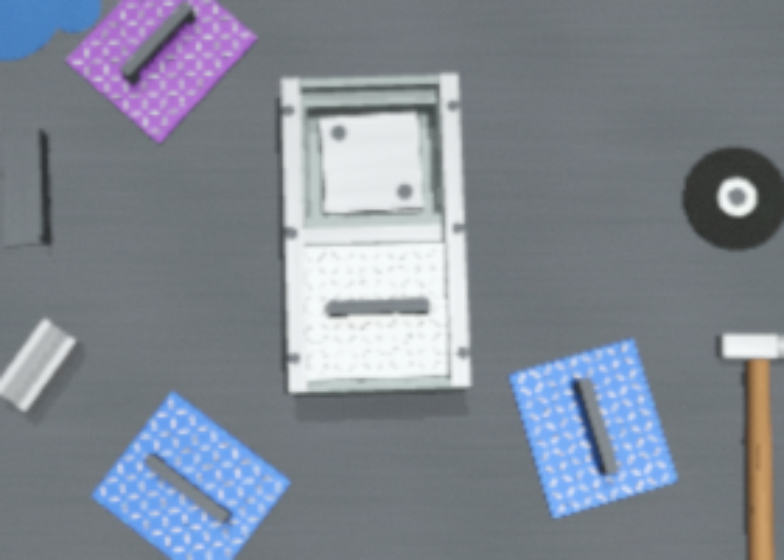

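Identification: four bar-handled plates. At scene (281,168) and (418,228) they are blue, at (320,371) it is purple. The tread plate at (315,222) (top (305,248)) is bare aluminium and sits in the well, so it is the hatch, and the enlarged crop confirms it. The plates show in the open bay at top (303,199), and the V-block is at scene (442,297). Well yaw is about 1.9°.

>>> move_arm(steps=[[0, 0, -4.46, 0.0189, -0.0432, -0.004, 0.085], [0, 0, -4.46, 0.0189, -0.0432, -0.004, 0.085], [0, 0, -4.46, 0.0189, -0.0432, -0.004, 0.085], [0, 0, -4.46, 0.0189, -0.0432, -0.004, 0.085], [0, 0, -4.46, 0.0189, -0.0432, -0.004, 0.085]])

```text
clock: 1.7
eef_pos: [330.6, 388.2, 211.5]
tool_rot: [3.141, -0.0, 2.379]
force: [0.8, -0.1, 0.2]
width: 84.9
gripper_force: 0.0
```

>>> move_arm(steps=[[0, 0, -4.46, 0.0189, -0.0432, -0.004, 0.085], [0, 0, -4.46, 0.0189, -0.0432, -0.004, 0.085], [0, 0, -4.46, 0.0189, -0.0432, -0.004, 0.085], [0, 0, -4.46, 0.0189, -0.0432, -0.004, 0.085], [0, 0, -4.46, 0.0189, -0.0432, -0.004, 0.085]])

```text
clock: 2.2
eef_pos: [425.2, 172.3, 191.5]
tool_rot: [3.14, -0.0, 1.99]
force: [0.9, -0.2, -0.3]
width: 84.9
gripper_force: 0.0
```

>>> move_arm(steps=[[0, 0, -4.46, 0.0189, -0.0432, -0.004, 0.085], [0, 0, -4.46, 0.0189, -0.0432, -0.004, 0.085], [0, 0, -4.46, 0.0189, -0.0432, -0.004, 0.085], [0, 0, -4.46, 0.0189, -0.0432, -0.004, 0.085], [0, 0, -4.46, 0.0189, -0.0432, -0.004, 0.085]])

```text
clock: 2.7
eef_pos: [519.8, -43.9, 171.4]
tool_rot: [3.141, -0.0, 1.6]
force: [0.7, 0.3, -0.5]
width: 85.1
gripper_force: 0.0
```

>>> move_arm(steps=[[0, 0, 0.2, 0, 0.002, -0.025, 0.085], [0, 0, 0, 0, 0, -0.025, 0.085], [0, 0, 0, 0, 0, -0.02, 0.085], [0, 0, 0, 0, 0, -0.012, 0.085], [0, 0, 0, 0, 0, -0.006, 0.085]])

```text
clock: 3.2
eef_pos: [518.7, -40.1, 82.4]
tool_rot: [-3.14, -0.0, 1.607]
force: [0.2, -0.2, -0.3]
width: 85.0
gripper_force: 0.0
```

>>> move_arm(steps=[[0, 0, 0, 0, 0, 0, 0.05], [0, 0, 0, 0, 0, 0, 0.03], [0, 0, 0, 0, 0, 0, 0.02], [0, 0, 0, 0, 0, 0, 0.01], [0, 0, 0, 0, 0, 0, 0.0]])

```text
clock: 3.7
eef_pos: [519.1, -40.1, 84.0]
tool_rot: [3.141, -0.0, 1.607]
force: [-4.8, 0.9, 3.6]
width: 12.8
gripper_force: 58.6
```

>>> move_arm(steps=[[0, 0, 0, 0, 0, 0, 0.0], [0, 0, 0, 0, 0, 0, 0.0], [0, 0, 0, 0, 0, 0, 0.0]])

```text
clock: 4.0
eef_pos: [519.2, -40.1, 84.0]
tool_rot: [3.141, -0.0, 1.607]
force: [-1.7, -0.2, 5.0]
width: 12.7
gripper_force: 60.1
```

>>> move_arm(steps=[[0, 0, 0, 0, 0, 0.003, 0.0], [0, 0, 0, 0, 0, 0.004, 0.0], [0, 0, 0, 0, 0, 0.004, 0.0], [0, 0, 0, 0, 0, 0.0045, 0.0], [0, 0, 0, 0, 0, 0, 0.0]])

```text
clock: 4.5
eef_pos: [519.4, -40.2, 99.3]
tool_rot: [3.141, 0.0, 1.607]
force: [-0.0, 0.1, -5.5]
width: 13.1
gripper_force: 58.7
```

Run:
```python
from h import *
im,d=eyes.get_image("scene"); s=telemetry.read_state()
print(s["eef_pos"],s["force"],s["torque"])
P=cloud("scene",d);Z=P[...,2]
m=(d>0)&(np.hypot(P[...,0]-519,P[...,1]+40)<85)&(Z>62)&(Z<87)
q=P[m]; print(len(q),np.percentile(q[:,2],[5,25,50,75,95]).round(1))
for n in("hatch_bar","sill","lip"):
  for r in finder.pinpoint("scene",n)[:4]: print(n,round(r["confidence"],2),px("scene",r["location"]),w("scene",r["location"]).round())
cv2.imwrite("pics/b.png",cv2.resize(im[120:340,200:440],None,fx=2.7,fy=2.7))
```

```text
[519.25165208 -40.15682509  99.10636488] [ 0.24543275  0.22219171 -5.59230875] [ 0.02869847 -0.00532213  0.00211564]
1728 [71.4 80.  82.3 84.  86.1]
hatch_bar 0.95 (320, 371) [817. 194.  41.]
hatch_bar 0.92 (281, 169) [ 398. -272.   44.]
hatch_bar 0.81 (315, 220) [524. -46. 115.]
hatch_bar 0.62 (418, 228) [337. 160.  45.]
sill 0.91 (301, 253) [603. -34.  66.]
sill 0.36 (442, 296) [466. 314.  26.]
lip 0.67 (300, 251) [601. -39.  68.]
lip 0.59 (274, 230) [ 603. -120.   95.]
```

View pics/b.png

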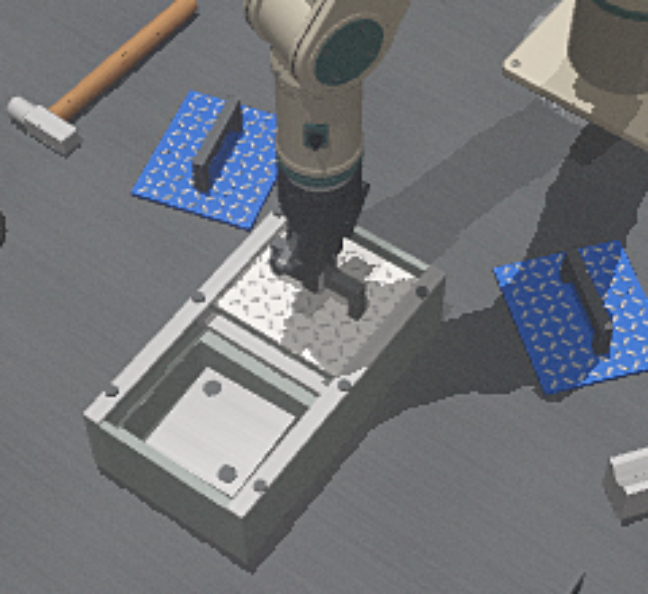

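The hatch hangs level (5.6 N), free of the lips, with its plate at about z 80 between the channels. Sliding it now.

>>> move_arm(steps=[[0, 0, 0, 0.01, 0.0003, 0, 0.0], [0, 0, 0, 0.02, 0.0007, 0, 0.0], [0, 0, 0, 0.02, 0.0007, 0, 0.0], [0, 0, 0, 0.02, 0.0007, 0, 0.0], [0, 0, 0, 0.02, 0.0007, 0, 0.0]])

```text
clock: 5.2
eef_pos: [610.5, -36.9, 98.6]
tool_rot: [3.141, 0.0, 1.607]
force: [0.4, 0.2, -6.5]
width: 12.8
gripper_force: 58.8
```

>>> move_arm(steps=[[0, 0, 0, 0.02, 0.0007, 0, 0.0], [0, 0, 0, 0.02, 0.0007, 0, 0.0], [0, 0, 0, 0.018, 0.0006, 0, 0.0], [0, 0, 0, 0.014, 0.0004, 0, 0.0], [0, 0, 0, 0, 0, 0, 0.0]])

```text
clock: 5.7
eef_pos: [683.0, -34.3, 98.1]
tool_rot: [3.14, 0.0, 1.608]
force: [-1.2, -0.2, -5.5]
width: 12.6
gripper_force: 59.1
```

>>> move_arm(steps=[[0, 0, 0, -0.001, 0, -0.004, 0.0], [0, 0, 0, 0, 0, -0.004, 0.0], [0, 0, 0, 0, 0, -0.003, 0.0], [0, 0, 0, 0, 0, -0.002, 0.0], [0, 0, 0, 0, 0, -0.001, 0.0]])

```text
clock: 6.2
eef_pos: [679.7, -34.7, 84.6]
tool_rot: [-3.141, -0.0, 1.607]
force: [-0.7, 0.7, -6.0]
width: 13.1
gripper_force: 59.2
```

>>> move_arm(steps=[[0, 0, 0, 0, 0, -0.001, 0.0], [0, 0, 0, 0, 0, -0.001, 0.0], [0, 0, 0, 0, 0, 0, 0.0]])

```text
clock: 6.5
eef_pos: [680.0, -34.7, 84.1]
tool_rot: [3.141, -0.0, 1.607]
force: [-4.2, 0.4, 4.8]
width: 13.2
gripper_force: 60.6
```

Run:
```python
from h import *
im,d=eyes.get_image("scene"); s=telemetry.read_state()
print(s["eef_pos"],s["force"],s["torque"])
for n in("hatch_bar",):
  for r in finder.pinpoint("scene",n)[:4]: print(n,round(r["confidence"],2),px("scene",r["location"]),w("scene",r["location"]).round())
cv2.imwrite("pics/c.png",cv2.resize(im[120:340,200:440],None,fx=2.7,fy=2.7))
```

```text
[679.94707637 -34.64553642  84.04444904] [-4.86084946  0.98899152  5.60508448] [0.11403915 0.94955929 0.00434287]
hatch_bar 0.91 (278, 266) [684. -40. 101.]
hatch_bar 0.85 (319, 370) [819. 191.  42.]
hatch_bar 0.72 (418, 226) [334. 155.  49.]
```

View pics/c.png

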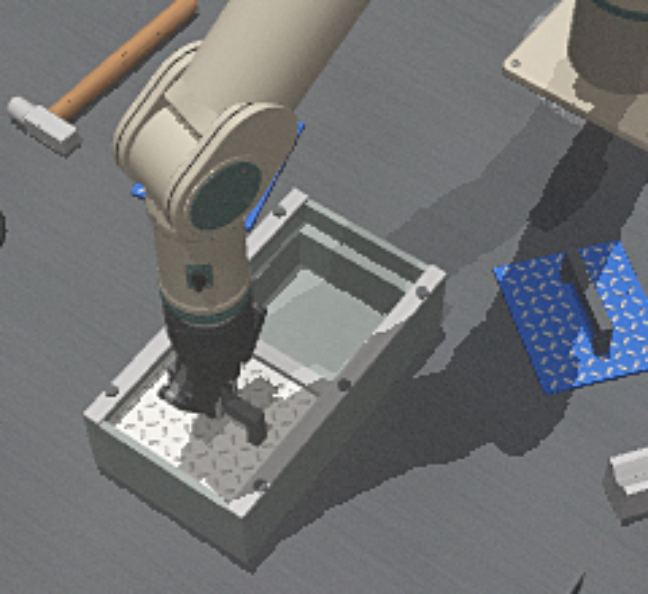

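>>> move_arm(steps=[[0, 0, 0, 0, 0, 0, 0.03], [0, 0, 0, 0, 0, 0, 0.05], [0, 0, 0, 0, 0, 0, 0.06], [0, 0, 0, 0, 0, 0, 0.06], [0, 0, 0, 0, 0, 0.01, 0.06]])

```text
clock: 7.1
eef_pos: [679.0, -34.5, 91.7]
tool_rot: [-3.139, -0.0, 1.607]
force: [-0.7, -0.4, -0.8]
width: 59.8
gripper_force: 0.0
```

>>> move_arm(steps=[[0, 0, 0, 0, 0, 0.03, 0.085], [0, 0, 0, 0, 0, 0.04, 0.085], [0, 0, 5.4, -0.024, 0.036, 0.02, 0.085], [0, 0, 5.4, -0.024, 0.036, 0.0, 0.085], [0, 0, 5.4, -0.024, 0.036, 0, 0.085]])

```text
clock: 7.6
eef_pos: [608.1, 74.3, 184.7]
tool_rot: [3.138, 0.0, 1.892]
force: [-0.0, 1.2, -0.6]
width: 85.1
gripper_force: 0.0
```

>>> move_arm(steps=[[0, 0, 5.4, -0.024, 0.036, 0, 0.085], [0, 0, 5.4, -0.024, 0.036, 0, 0.085], [0, 0, 5.4, -0.024, 0.036, 0.0, 0.085], [0, 0, 5.4, -0.024, 0.036, 0.0, 0.085]])

```text
clock: 8.0
eef_pos: [511.4, 218.7, 183.8]
tool_rot: [3.14, 0.001, 2.27]
force: [0.3, 0.2, 0.2]
width: 85.1
gripper_force: 0.0
```

Run:
```python
from h import *
print(telemetry.read_state()["eef_pos"])
for c in("top","scene"):
    im,d=eyes.get_image(c); P=cloud(c,d); ok=d>0; Z=P[...,2]
    for n in("hatch_bar","vblock_center","bay_covered","sill"):
        for r in finder.pinpoint(c,n)[:4]: print(c,n,round(r["confidence"],2),px(c,r["location"]),w(c,r["location"]).round())
    # hatch plate plane
    m=ok&(abs(P[...,0]-681)<60)&(abs(P[...,1]+35)<66)&(Z>55)&(Z<80); q=P[m]
    A=np.c_[q[:,:2]-[681,-35],np.ones(len(q))]; s=np.linalg.lstsq(A,q[:,2],rcond=None)[0]
    print(c,"plate",len(q),s.round(4))
    for nm,(x,y,r,a,b) in {"vb":(464,317,75,42,58),"bar":(681,-35,75,100,120)}.items():
        q=P[ok&(np.hypot(P[...,0]-x,P[...,1]-y)<r)&(Z>a)&(Z<b)][:,:2].astype(np.float32)
        if len(q)>9: print(c,nm,len(q),cv2.minAreaRect(q))
    cv2.imwrite(f"pics/d_{c}.png",cv2.resize(im[120:340,170:450] if c=="top" else im[120:340,200:470],None,fx=2.7,fy=2.7))
```

```text
[511.39623773 218.68130234 183.79383642]
top hatch_bar 0.82 (236, 315) [332. 158.  40.]
top hatch_bar 0.72 (384, 292) [ 399. -276.   41.]
top hatch_bar 0.7 (303, 193) [680. -35. 100.]
top hatch_bar 0.64 (226, 154) [817. 199.  37.]
top bay_covered 0.95 (304, 253) [518. -40.   2.]
top sill 0.78 (304, 223) [598. -39.  68.]
top plate 1507 [-1.7000e-03  1.2000e-03  6.4795e+01]
top bar 188 ((677.9042358398438, -34.364990234375), (16.5223445892334, 101.7686767578125), 3.0329883098602295)
scene hatch_bar 0.95 (418, 229) [336. 160.  43.]
scene hatch_bar 0.86 (281, 169) [ 398. -273.   45.]
scene hatch_bar 0.69 (279, 266) [682. -38. 100.]
scene hatch_bar 0.62 (319, 371) [818. 193.  40.]
scene vblock_center 0.95 (442, 296) [467. 315.  24.]
scene bay_covered 0.59 (318, 242) [519. -41.  12.]
scene sill 0.87 (301, 253) [600. -34.  64.]
scene plate 1749 [2.00000e-03 2.90000e-03 6.75446e+01]
scene vb 496 ((465.0608825683594, 317.544921875), (44.631954193115234, 93.45234680175781), 57.56767272949219)
scene bar 274 ((682.9569702148438, -36.10868835449219), (17.782669067382812, 107.79243469238281), 1.4182313680648804)
```

View pics/d_scene.png

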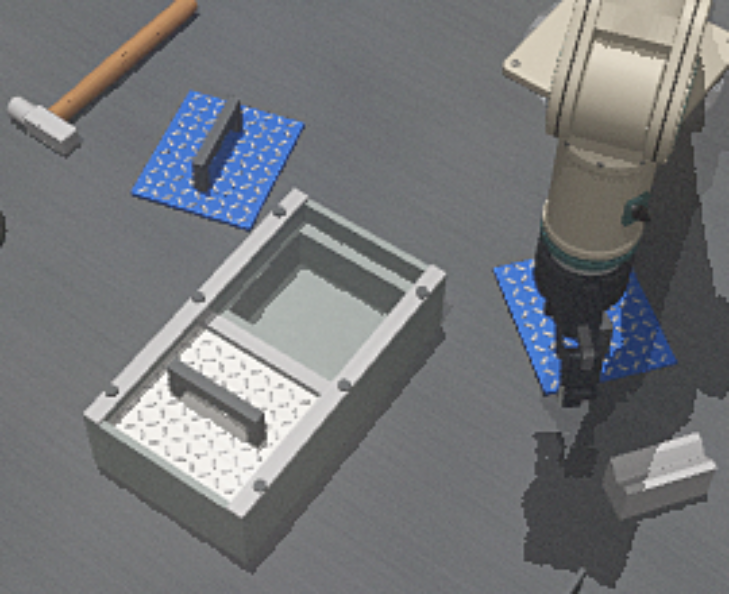

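Hatch is flat in the far seat (plate slope under 0.3%, bar at about z 100). The V-block at crop (660,475) is next.

>>> move_arm(steps=[[0, 0, 5.3, -0.016, 0.033, -0.02, 0.085], [0, 0, 5.3, -0.016, 0.033, -0.02, 0.085], [0, 0, 5.3, -0.016, 0.033, -0.02, 0.085], [0, 0, 0, 0, 0, -0.02, 0.085], [0, 0, 0, 0, 0, 0, 0.085]])

```text
clock: 9.0
eef_pos: [462.1, 315.7, 100.4]
tool_rot: [-3.137, -0.002, 2.545]
force: [-0.0, -1.0, -0.6]
width: 85.0
gripper_force: 0.0
```

Run:
```python
from h import *
im,d=eyes.get_image("scene"); s=telemetry.read_state()
print(s["eef_pos"],s["tool_rot"])
cv2.imwrite("pics/e.png",cv2.resize(im[170:370,360:560],None,fx=2.9,fy=2.9))
```

```text
[463.74676821 315.04832021 101.8225676 ] [-3.13855023e+00 -3.01985862e-04  2.54274488e+00]
```

View pics/e.png

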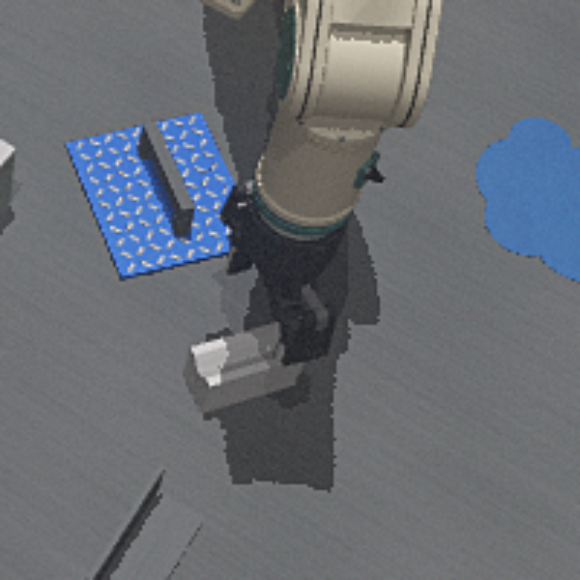

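Fingers are open to either side of the V-block (crop (245,370)), so I can descend.

>>> move_arm(steps=[[0, 0, 0.3, 0.001, 0.002, -0.03, 0.085], [0, 0, 0, 0, 0, -0.025, 0.085], [0, 0, 0, 0, 0, -0.018, 0.085], [0, 0, 0, 0, 0, -0.01, 0.085], [0, 0, 0, 0, 0, -0.004, 0.085]])

```text
clock: 9.55
eef_pos: [466.0, 317.2, 15.9]
tool_rot: [-3.141, 0.001, 2.547]
force: [-0.1, 0.4, 0.1]
width: 84.7
gripper_force: 0.0
```

>>> move_arm(steps=[[0, 0, 0, 0, 0, 0, 0.07], [0, 0, 0, 0, 0, 0, 0.05], [0, 0, 0, 0, 0, 0, 0.03], [0, 0, 0, 0, 0, 0, 0.02], [0, 0, 0, 0, 0, 0, 0.02]])

```text
clock: 10.05
eef_pos: [464.8, 317.6, 16.8]
tool_rot: [-3.141, 0.0, 2.549]
force: [-1.5, -3.4, 6.9]
width: 39.3
gripper_force: 62.6
```

>>> move_arm(steps=[[0, 0, 0, 0, 0, 0, 0.02], [0, 0, 0, 0, 0, 0, 0.02], [0, 0, 0, 0, 0, 0, 0.02]])

```text
clock: 10.35
eef_pos: [464.9, 317.6, 16.8]
tool_rot: [-3.141, 0.0, 2.549]
force: [-2.1, -2.4, 6.5]
width: 39.5
gripper_force: 62.6
```

>>> move_arm(steps=[[0, 0, 0, 0, 0, 0.01, 0.02], [0, 0, 0, 0, 0, 0.03, 0.02], [0, 0, 0, 0, 0, 0.04, 0.02], [0, 0, 0, 0, 0, 0.04, 0.02], [0, 0, 0, 0, 0, 0.02, 0.02]])

```text
clock: 10.85
eef_pos: [466.0, 319.3, 159.3]
tool_rot: [3.137, 0.001, 2.549]
force: [0.4, 0.2, -5.9]
width: 39.4
gripper_force: 62.9
```

>>> move_arm(steps=[[0, 0, -4.5, 0.0044, -0.0298, 0, 0.02], [0, 0, -4.5, 0.0044, -0.0298, 0, 0.02], [0, 0, -4.5, 0.0044, -0.0298, 0, 0.02], [0, 0, -4.5, 0.0044, -0.0298, 0, 0.02], [0, 0, -4.5, 0.0044, -0.0298, 0, 0.02]])

```text
clock: 11.35
eef_pos: [486.4, 168.3, 156.0]
tool_rot: [-3.141, -0.0, 2.154]
force: [1.1, 0.5, -7.3]
width: 39.3
gripper_force: 62.7
```

>>> move_arm(steps=[[0, 0, -4.5, 0.0044, -0.0298, 0, 0.02], [0, 0, -4.5, 0.0044, -0.0298, 0, 0.02], [0, 0, -4.5, 0.0044, -0.0298, 0, 0.02], [0, 0, -4.5, 0.0044, -0.0298, 0, 0.02], [0, 0, -4.5, 0.0044, -0.0298, 0, 0.02]])

```text
clock: 11.85
eef_pos: [508.5, 19.5, 156.0]
tool_rot: [-3.141, -0.001, 1.761]
force: [0.2, -1.4, -7.0]
width: 39.1
gripper_force: 62.6
```

>>> move_arm(steps=[[0, 0, -4.5, 0.0044, -0.0298, 0, 0.02], [0, 0, -4.5, 0.0044, -0.0298, 0, 0.02], [0, 0, 0, 0, 0, 0, 0.02], [0, 0, 0, 0, 0, 0, 0.02]])

```text
clock: 12.25
eef_pos: [517.3, -39.7, 155.8]
tool_rot: [-3.141, -0.0, 1.605]
force: [-0.0, 1.0, -6.8]
width: 39.1
gripper_force: 62.5
```

Run:
```python
from h import *
im,d=eyes.get_image("scene"); s=telemetry.read_state()
print(s["eef_pos"],s["tool_rot"],s["force"],s["width"])
for n in("vblock_center","sill","bay_covered"):
  for r in finder.pinpoint("scene",n)[:2]: print(n,round(r["confidence"],2),px("scene",r["location"]),w("scene",r["location"]).round())
cv2.imwrite("pics/f.png",cv2.resize(im[120:340,200:440],None,fx=2.7,fy=2.7))
```

```text
[517.23731322 -38.37747512 155.73428154] [-3.14066078e+00 -1.21904712e-03  1.60739726e+00] [-0.51436928  0.46807143 -6.57178161] 39.3851267241478
vblock_center 0.77 (317, 208) [522. -41. 167.]
sill 0.61 (299, 253) [606. -38.  67.]
bay_covered 0.73 (319, 243) [518. -41.   6.]
```

View pics/f.png

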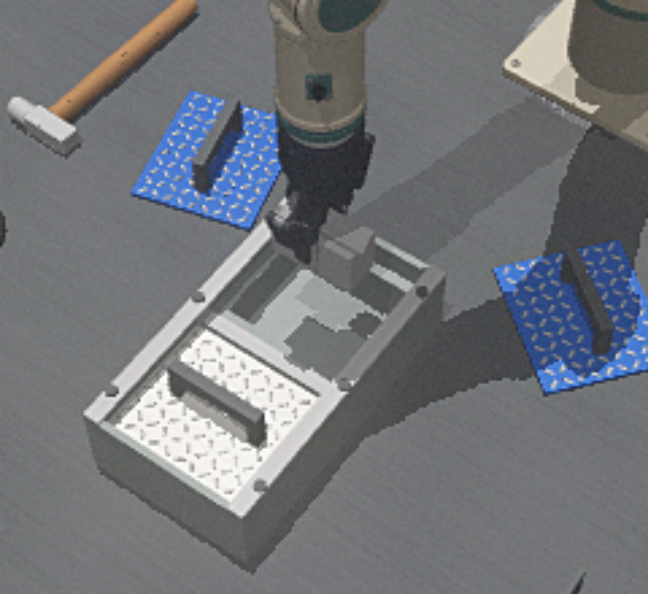

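The V-block hangs level and lined up over the uncovered bay (crop (350,260)); the hatch has stayed put. Lowering it.

>>> move_arm(steps=[[0, 0, 0, 0, 0, -0.03, 0.02], [0, 0, 0, 0, 0, -0.03, 0.02], [0, 0, 0, 0, 0, -0.025, 0.02], [0, 0, 0, 0, 0, -0.02, 0.02], [0, 0, 0, 0, 0, -0.015, 0.02]])

```text
clock: 12.95
eef_pos: [517.5, -38.0, 34.5]
tool_rot: [-3.14, -0.001, 1.609]
force: [-0.5, 0.2, -5.3]
width: 39.4
gripper_force: 62.6
```

>>> move_arm(steps=[[0, 0, 0, 0, 0, -0.004, 0.02], [0, 0, 0, 0, 0, -0.003, 0.02], [0, 0, 0, 0, 0, -0.002, 0.02], [0, 0, 0, 0, 0, -0.001, 0.02], [0, 0, 0, 0, 0, 0, 0.02]])

```text
clock: 13.45
eef_pos: [518.2, -39.2, 26.3]
tool_rot: [3.141, 0.0, 1.607]
force: [1.4, 0.0, -5.6]
width: 39.4
gripper_force: 62.3
```

>>> move_arm(steps=[[0, 0, 0, 0, 0, -0.001, 0.02], [0, 0, 0, 0, 0, -0.001, 0.02], [0, 0, 0, 0, 0, -0.001, 0.02], [0, 0, 0, 0, 0, 0, 0.02]])

```text
clock: 13.85
eef_pos: [517.9, -39.3, 22.9]
tool_rot: [3.141, -0.0, 1.607]
force: [0.3, -0.6, -5.0]
width: 39.3
gripper_force: 62.6
```

>>> move_arm(steps=[[0, 0, 0, 0, 0, -0.0005, 0.02], [0, 0, 0, 0, 0, -0.0005, 0.02], [0, 0, 0, 0, 0, 0, 0.02]])

```text
clock: 14.15
eef_pos: [517.9, -39.3, 22.8]
tool_rot: [3.141, -0.0, 1.607]
force: [-0.8, 0.1, 6.5]
width: 39.6
gripper_force: 64.3
```

>>> move_arm(steps=[[0, 0, 0, 0, 0, 0, 0.045], [0, 0, 0, 0, 0, 0, 0.055], [0, 0, 0, 0, 0, 0, 0.058], [0, 0, 0, 0, 0, 0, 0.058], [0, 0, 0, 0, 0, 0.01, 0.058]])

```text
clock: 14.65
eef_pos: [516.9, -39.2, 31.2]
tool_rot: [-3.139, -0.0, 1.607]
force: [-0.2, 0.3, -0.2]
width: 57.8
gripper_force: 0.0
```

>>> move_arm(steps=[[0, 0, 0, 0, 0, 0.03, 0.058], [0, 0, 0, 0, 0, 0.04, 0.058], [0, 0, 0, 0, 0, 0.04, 0.058], [0, 0, 0, 0, 0, 0.04, 0.058], [0, 0, 0, 0, 0.04, 0.01, 0.058]])

```text
clock: 15.15
eef_pos: [520.7, -5.3, 197.2]
tool_rot: [3.132, 0.004, 1.597]
force: [1.3, 0.1, 0.2]
width: 57.9
gripper_force: 0.0
```

>>> move_arm(steps=[[0, 0, 0, 0, 0.04, 0, 0.058], [0, 0, 0, 0, 0.04, 0, 0.058], [0, 0, 0, 0, 0.04, 0, 0.058], [0, 0, 0, 0, 0.03, 0, 0.058], [0, 0, 0, 0, 0, 0, 0.058]])

```text
clock: 15.65
eef_pos: [517.1, 156.8, 192.1]
tool_rot: [3.141, -0.003, 1.615]
force: [0.1, -0.8, -0.1]
width: 58.3
gripper_force: 0.0
```

Run:
```python
from h import *
im,d=eyes.get_image("top"); s=telemetry.read_state()
print(s["eef_pos"],s["force"],s["width"])
P=cloud("top",d);Z=P[...,2]
q=P[(d>0)&(np.hypot(P[...,0]-517,P[...,1]+40)<60)&(Z>48)&(Z<60)]
print(cv2.minAreaRect(q[:,:2].astype(np.float32)),np.percentile(q[:,2],[10,50,90]))
for n in("vblock_center","hatch_bar"):
  for r in finder.pinpoint("top",n)[:4]: print(n,round(r["confidence"],2),px("top",r["location"]),w("top",r["location"]).round())
im,d=eyes.get_image("scene")
cv2.imwrite("pics/g.png",cv2.resize(im[120:340,200:440],None,fx=2.7,fy=2.7))
```

```text
[517.31088651 153.41152952 192.15726214] [ 0.05825276 -0.32826839  0.2057147 ] 58.09628918078724
((536.2411499023438, -36.013999938964844), (80.2156753540039, 88.41641235351562), 0.37817203998565674) [49.13770356 53.59984619 57.95932501]
vblock_center 0.57 (304, 251) [519. -38.  32.]
vblock_center 0.54 (441, 303) [ 365. -448.   14.]
hatch_bar 0.92 (384, 292) [ 397. -274.   42.]
hatch_bar 0.87 (237, 314) [333. 155.  36.]
hatch_bar 0.82 (225, 154) [816. 200.  38.]
hatch_bar 0.55 (302, 193) [682. -34.  99.]
```

View pics/g.png

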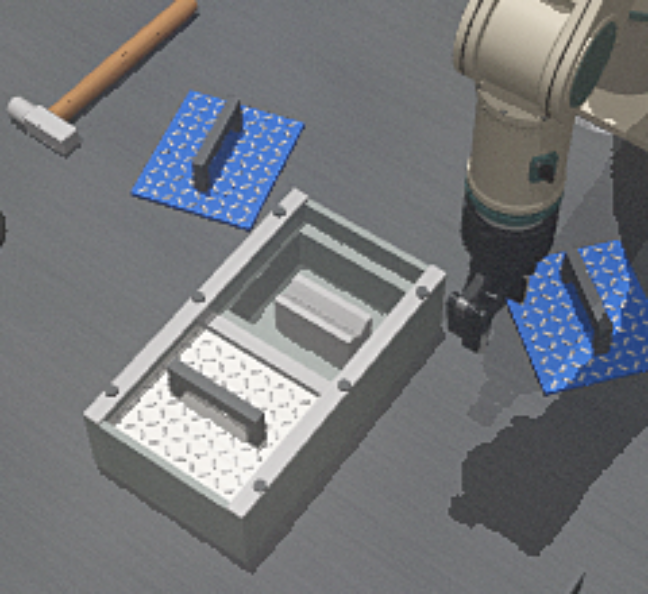

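The V-block (crop (322,310)) stands upright in the uncovered bay, the hatch (215,400) is seated flat, and the gripper is clear of everything.

```bash
python3 -c "from cell import ctrl; print(ctrl.finish_job())"
```

```text
the job is handed in; nothing more can be done
None
```

The hatch is seated flat in the other bay, the V-block was set down upright on the floor of the uncovered bay, and the job was handed in at about 16 s; I don't have the verdict.

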